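# Set and clamp the shade-frame leg to length on the potting bench

### The job

A telescopic leg is laid up in a rig on the potting bench: turn the catch knob fully anticlockwise (seen from above) to its end stop to free the leg, then slide the leg out against its spring until the outer face of its foot bar just meets the dark band on the fixed tube. Keep the leg at that mark while you squeeze the cam lever shut flat against the leg's side (do not shut it anywhere else), and finish still holding the leg there with the lever shut, because the locking pin is put in afterwards and the spring would pull the leg back if you let go. Leave the pot, cloche, tamper and rake where they are.

Things in the scene. Friction and masses are not known exactly. Their poses are not given: they have to be found in the camera images.
- rig: Fixed rig: plywood plank 480 x 190 x 20 mm; two saddle blocks (tops 90 mm high, at x -235 and +200 mm) carry a fixed steel tube 15 mm square, centre line 70 mm above the bench. Origin on the bench under the tube, z up, x along the tube in the direction the leg slides out, y to the left of that (catch side)
- leg_tube: Sliding leg: aluminium sleeve 22 x 22 x 170 mm on the fixed tube, with a black foot bar across its front end (10 mm thick, 120 mm wide along y, 42 to 76 mm above the bench). Origin on the tube centre line at the foot bar rear face, 70 mm high; axes as the rig's; the sleeve runs back (-x). A stud stands on it 155 mm back, top 100 mm high. Fingers astride the sleeve can push on the bar's rear face
- foot_face (a point): On the tube centre line in the outer (front) face of the foot bar, 10 mm ahead of the leg's origin; this face must meet the band
- mark_edge (a point): Length mark: the near edge (the one facing the foot bar) of a dark rubber band 12 mm wide, 18 mm square, round the fixed tube; the point is on the tube's centre line, axes as the rig's. The sleeve passes over the band, nothing stops the leg at it
- lever_tip (a point): Free end of the black cam lever, 70 mm high, mid thickness. The lever (55 long, 6 thick, 20 mm tall) is on the sleeve's -y side, hinged upright to the leg 62 mm behind the foot bar's rear face and 14 mm from the centre line; its tip points to the foot bar, 7 mm short of it when shut. Shut it lies flat on the sleeve: leg and lever together then span y = +11 to -17 mm
- catch_grip (a point): On the catch knob's axis at grip height (127 mm): a black bar grip 42 long, 12 wide, 30 mm tall (110 to 140 mm above the bench), on a disc 44 mm across. The point's x axis lies along the bar; at joint value 0 it is along the rig's x. Knob axis at x -140, y +55 mm in the rig, on a 50 x 50 mm housing, top 102 mm
- catch (a joint): Catch knob, rad: 0 to 1.4, growing anticlockwise seen from above; 1.4 is the end stop to reach. Stays where it is left (friction 0.06 N m). It draws back a steel bolt (10 x 8 mm, 90 to 98 mm above the bench, over the sleeve) that blocks the stud below about 0.8
- leg (a joint): How far the leg has slid out, m: 0 (start, fully in) to 0.15. The spring pulls it back in with about 5 to 7 N all the time, also with the lever shut
- lever (a joint): Cam lever angle, rad: 0 shut flat against the sleeve, starts about 0.4 open, limit 0.5. Stays where it is left (friction 0.05 N m, about 1 N at the tip)
- pot: Bystander: blue glazed pot, 132 mm across, 115 mm tall; origin under its centre
- cloche: Bystander: glass cloche, 124 mm across, 165 mm tall; origin under its centre
- tamper: Bystander: wooden tamper, disc 90 mm across, 125 mm tall; origin under its centre
- rake: Bystander: steel hand rake lying flat, 280 mm long; origin below the front end of the handle

How it is judged (in metres and radians):
On the way, in this order (a step that is already met when the one before it is completed fails the run):
1. the catch knob is at its anticlockwise end stop (within 0.08 rad) with the leg still in (value of joint catch above 1.32 rad and value of joint leg below 0.012 m), for 0.1 s.
2. the leg's foot face is at the mark (within 5 mm) with the lever still open (x of foot_face in the frame of mark_edge between -0.005 and 0.005 m and value of joint lever above 0.2 rad), for 0.2 s.
At the end, for the whole second after the job is handed in: The foot bar's outer face is within 5 mm of the band's near edge, the lever is shut (below 0.06 rad), the catch knob is at its end stop (above 1.32 rad), and the fingers are holding the leg (more than 2 N on it) (x of foot_face in the frame of mark_edge between -0.005 and 0.005 m and value of joint lever below 0.06 rad and value of joint catch above 1.32 rad and contact force between the fingers and leg_tube above 2 N); the arm keeps its last pose, push and grip.
It fails at once if the lever is shut (below 0.12 rad) while the leg is more than 8 mm from the mark (value of joint lever below 0.12 rad and not (x of foot_face in the frame of mark_edge between -0.008 and 0.008 m)).
It fails at once if the pot is moved by more than 30 mm (distance of pot from where it was at the start of the episode above 0.03 m).
It fails at once if the cloche is moved by more than 30 mm (distance of cloche from where it was at the start of the episode above 0.03 m).
It fails at once if the tamper is moved by more than 30 mm (distance of tamper from where it was at the start of the episode above 0.03 m).
It fails at once if the rake is moved by more than 30 mm (distance of rake from where it was at the start of the episode above 0.03 m).
It also fails if it takes over 51 s, if anything falls off the work surface, if the arm or the gripper's body presses on something with over 40 N, if the wrist force passes 120 N, or if a joint passes its speed limit or range.

### The arm

A 7-joint arm with a two-finger parallel gripper is mounted at the origin on the work surface. World frame = base frame: x ahead of the robot, y to its left, z up, the work surface at z = 0. Lengths are in mm, angles in rad, forces in N, time in s.
With the tool pointing down it reaches from about 400 to 850 mm from the base axis. Payload 10.4 kg.
Tool frame: the origin (TCP) lies midway between the tips of the shut fingers; the grasp point (between the pads) lies 19 mm behind it; z points along the fingers, y is the line along which they close (so a half turn about z gives the same grasp; the last joint's range is limited). The gripper opens to 85 mm and grips with 20 to 120 N. Pads are 22 mm wide; open, the fingers measure 114 mm over their backs; the gripper's body (76 mm by 85 mm) begins 54 mm behind the grasp point. The pads swing forward as they close: fully open they stand 13 mm farther back than shut.
Start: joints at [-1.337, 0.332, -0.065, 1.46, 0.022, 1.35, -0.088], TCP at [158.727, 604.53, 231.338] pointing down, gripper open.
Joint ranges: [-2.6, 2.6], [-0.5, 2.12], [-1.47, 1.34], [0.16, 2.42], [-1.27, 4.41], [0.06, 2.06], [-2.6, 2.6]. Speed limits (rad/s): [2.22, 2.22, 2.79, 2.79, 3.14, 3.14, 3.14].

### API

Orientations are given as a unit quaternion [w, x, y, z].
In Python, from station import bot gives the robot as it stands.
- The arm moves only by the shell command python3 inch.py 'ROWS' [FORCE]. ROWS is a JSON list of rows, 1 to 12 of them, each of 5 numbers: the opening from 0.0 (shut) to 1.0 (fully open), then dx, dy, dz in mm, then a turn about the tool's z in rad; each row is the pose to reach, as a shift and turn from the pose commanded when the command began, along the tool's axes at that moment; what a row does not reach only later rows make up. A row lasts 1/8 s, in which the tool goes at most 62.5 mm and 0.188 rad, less where a joint would pass 70% of its speed; a pose out of reach is approached as far as the arm can. The fingers move at their own pace and stop on an object; FORCE is the grip in N (left out, the last holds). Time passes only in rows, so rows that do not move let the fingers close. It prints the time, the measured TCP pose, the force, the opening and the grip force at its end.
- bot.state(): the state, without advancing time (a new reading comes with each control period).
- bot.read_camera(name): name is "scene" or "top" or "wrist"; returns the picture (480x640x3 uint8, red, green, blue); there is no depth.
- bot.camera_model(name): a dict with "intrinsics" (3x3 intrinsics, pixels), "position" and "rotation" of the camera in the world. Camera axes: x right, y up, looking along -z (the intrinsics and any distortion apply to the point x, -y, -z); pixel columns grow to the right and rows downward; lengths in mm; the calibration is good to about 2 mm. A picture is of the moment at which its call begins: read the wrist's pose just before it. camera_model takes no time and is no camera call; for the wrist camera it gives the pose at the moment of the call.
- bot.sign_off(): hands the job in; it is judged then, once.
The state is a dict: "t": time; "q": joint angles; "qd": joint speeds; "tau": joint torques, N m; "tcp_pos": TCP position; "tool_rot": TCP orientation; "force": force on the tool from outside, world axes, zero at the start; "wrist_torque": the same for the moment, N m; "gripper_width": opening from 0.0 (shut) to 1.0 (fully open); "gripper_force": force on a finger pad.
Only numpy, scipy, OpenCV 4.12 (cv2) and the standard library are available. Lean on these libraries where they do the work, as an engineer would, in place of code of your own. Each camera call takes 0.05 s, during which the arm holds its last target. There are 200 camera calls.

## Working session

There is one attempt and no reset: what is moved stays moved. The work goes in short steps, Python scripts to look and compute and a shell command to move; the robot and the scene stay as the last step left them, time stands still between calls to the robot, and variables do not carry over. Pictures are saved under pics/ and viewed, at most 10 in all, crops included, and the job is handed in when it is done.

```bash
ls; mkdir -p pics
python3 - <<'E'
from station import bot
import cv2,numpy as np
for n in("scene","top"):
    im=bot.read_camera(n); cv2.imwrite(f"pics/{n}0.png",im[:,:,::-1]); m=bot.camera_model(n)
    print(n,{k:np.round(np.array(v),4).tolist() if not isinstance(v,(str,dict)) else v for k,v in m.items()})
s=bot.state();print(s)
E
```

```text
inch.py
pics
station.py
scene {'intrinsics': [[602.2257, 0.0, 329.3288], [0.0, 602.2257, 237.1732], [0.0, 0.0, 1.0]], 'position': [1338.1773, -1096.2008, 1052.9521], 'rotation': [0.8446, 0.4343, 0.1484, 0.2757]}
top {'intrinsics': [[489.3475, 0.0, 312.0707], [0.0, 489.3475, 243.5009], [0.0, 0.0, 1.0]], 'position': [351.3058, -18.6319, 1355.4181], 'rotation': [0.7145, 0.0552, -0.0479, -0.6958]}
{'t': 0.1, 'q': array([-1.33660157,  0.33279552, -0.06468766,  1.46086533,  0.02162763,
        1.34992781, -0.08852159]), 'qd': array([-2.51489240e-04, -1.68342170e-03,  7.16177398e-05, -3.77597922e-03,
        4.92191600e-04, -1.90552459e-04,  3.47100539e-04]), 'tau': array([ 1.70382264e-03, -6.26737332e+01,  4.93036921e-02, -3.92433929e+01,
        1.63287891e-02,  6.74611714e-03,  1.04336507e-05]), 'tcp_pos': array([158.67027212, 604.16368619, 230.59988055]), 'tool_rot': array([-3.76141535e-05,  1.28048717e-01,  9.91767666e-01, -6.48863822e-04]), 'force': array([ 0.04085859, -0.57180287,  0.10884899]), 'wrist_torque': array([-0.0315732 ,  0.01908005, -0.00918335]), 'gripper_force': 0.0, 'gripper_width': 1.006427939178885}
```

View pics/scene0.png

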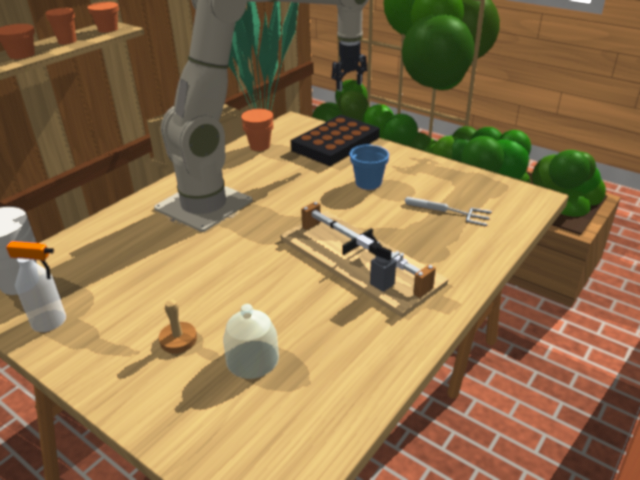

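View pics/top0.png

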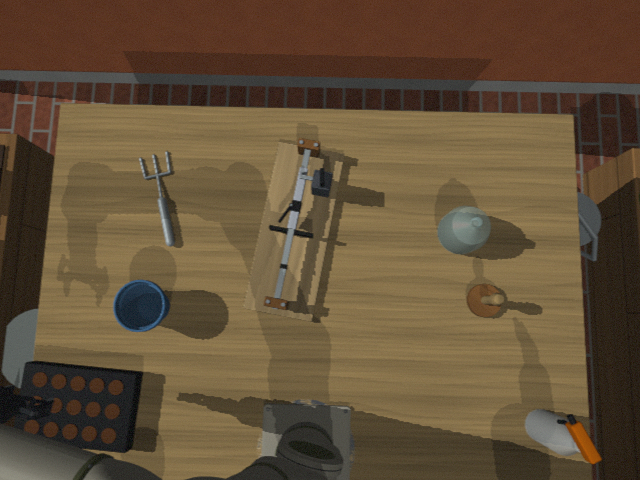

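The top view shows the rig with saddle tops at about (308,147) and (276,302), the knob at (322,178), the foot bar at (291,231) and the band at about (284,266). The leg slides toward the robot.

```bash
cat > h.py <<'E'
import numpy as np,cv2
from scipy.spatial.transform import Rotation as R
from scipy.optimize import least_squares
from station import bot
def rot(q): return R.from_quat([q[1],q[2],q[3],q[0]]).as_matrix()
def ray(m,u,v):
    K=np.array(m["intrinsics"]);d=np.array([(u-K[0,2])/K[0,0],-(v-K[1,2])/K[1,1],-1.])
    q=np.array(m["rotation"]);M=q if q.shape==(3,3) else rot(q)
    return np.array(m["position"]),M@d
def at(m,u,v,z):
    p,d=ray(m,u,v);return p+d*(z-p[2])/d[2]
def proj(m,P):
    K=np.array(m["intrinsics"]);q=np.array(m["rotation"]);M=q if q.shape==(3,3) else rot(q)
    c=(np.asarray(P,float)-np.array(m["position"]))@M
    return np.stack([K[0,0]*c[...,0]/-c[...,2]+K[0,2],K[1,1]*-c[...,1]/-c[...,2]+K[1,2]],-1)
def rig2w(g,P):  # g=x,y,yaw
    c,s=np.cos(g[2]),np.sin(g[2]);P=np.asarray(P,float)
    return np.stack([g[0]+c*P[...,0]-s*P[...,1],g[1]+s*P[...,0]+c*P[...,1],P[...,2]],-1)
def w2rig(g,P):
    c,s=np.cos(g[2]),np.sin(g[2]);d=np.asarray(P,float)-[g[0],g[1],0]
    return np.array([c*d[0]+s*d[1],-s*d[0]+c*d[1],d[2]])
E
python3 - <<'E'
from h import *
m=bot.camera_model("top");print(m.keys())
A=at(m,308,147,90);B=at(m,276,302,90);print(A,B,np.linalg.norm(A-B))
d=(B-A)/np.linalg.norm(B-A);yaw=np.arctan2(d[1],d[0]);o=A+d*235
g=(o[0],o[1],yaw);print("rig",g)
for n,p in dict(foot=(291,231,76),band=(284,266,79),knob=(322,178,135),lev=(284,220,80)).items():
    P=at(m,*p);print(n,P,w2rig(g,P))
im=cv2.imread("pics/top0.png")[130:320,230:350];cv2.imwrite("pics/topc.png",cv2.resize(im,None,fx=3.1,fy=3.1,interpolation=cv2.INTER_CUBIC))
E
```

```text
dict_keys(['intrinsics', 'position', 'rotation'])
[799.43465923  15.09481239  90.        ] [382.89121902  85.57453071  90.        ] 422.46399642639113
rig (np.float64(567.7280303163482), np.float64(54.29989008914478), np.float64(2.9739788022846847))
foot [571.34234322  53.99682461  76.        ] [-3.61422112 -0.30415803 76.        ]
band [477.36143753  69.06112428  79.        ] [91.56278261  0.52150416 79.        ]
knob [701.42865831 -24.44568378 135.        ] [-144.96403463   55.33671469  135.        ]
lev [599.78792648  73.34281254  80.        ] [-28.43366472 -24.12460462  80.        ]
```
View pics/topc.png

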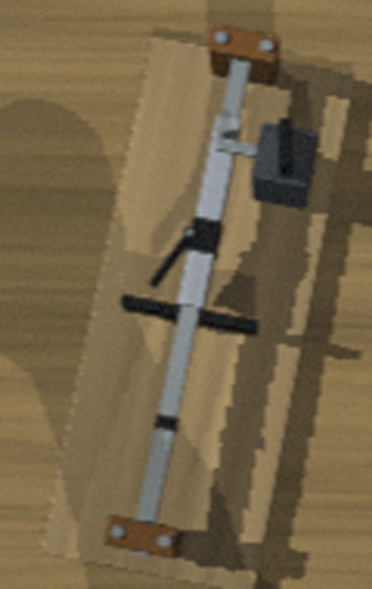

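The crop confirms the layout: catch bar along the rig's x, lever open on the −y side, and the band ahead of the foot. Next I go above the rig with the wrist camera, tool x along −rig x so the knob turn stays in joint range.

```bash
python3 inch.py '[[1,0,0,-60,0],[1,0,0,-120,0.1],[1,-560,-436,-170,2.2],[1,-560,-436,-170,2.2],[1,-560,-436,-170,2.2],[1,-560,-436,-170,2.2],[1,-560,-436,-170,2.2],[1,-560,-436,-170,2.2],[1,-560,-436,-170,2.2],[1,-560,-436,-170,2.2],[1,-560,-436,-170,2.2],[1,-560,-436,-170,2.2]]'
```

Run:
```python
from h import *
s=bot.state();M=rot(s["tool_rot"]);print(s["t"],s["tcp_pos"].round(1),M.round(3).tolist(),s["q"].round(2))
```

```text
t: 1.6
tcp_pos: [538.0, 107.4, 395.3]
tool_rot: [-0.0, 0.9, 0.437, 0.0]
force: [1.2, 0.9, 0.0]
gripper_width: 1.0
gripper_force: 0.0
1.6 [538.  107.4 395.3] [[0.618, 0.786, 0.0], [0.786, -0.618, 0.0], [0.0, -0.0, -1.0]] [-0.76  0.13  0.54  1.39 -0.07  1.64 -0.89]
```

```bash
python3 inch.py '[[1,-20,82,0,1.07],[1,-20,82,0,1.07],[1,-20,82,0,1.07],[1,-20,82,0,1.07],[1,-20,82,0,1.07],[1,-20,82,0,1.07],[1,-20,82,0,1.07],[1,-20,82,0,1.07]]'
python3 - <<'E'
from h import *
s=bot.state();M=rot(s["tool_rot"]);m=bot.camera_model("wrist");im=bot.read_camera("wrist")
cv2.imwrite("pics/w1.png",im[:,:,::-1])
print(s["t"],s["tcp_pos"].round(1),M.round(3).tolist(),s["q"].round(2),m)
import pickle;pickle.dump((m,s),open("w1.pkl","wb"))
E
```

```text
t: 2.6
tcp_pos: [589.7, 43.0, 395.0]
tool_rot: [0.0, 0.997, -0.078, -0.0]
force: [-0.0, 0.5, -0.6]
gripper_width: 1.002
gripper_force: 0.0
2.6 [589.7  43.  395. ] [[0.988, -0.156, -0.0], [-0.156, -0.988, -0.0], [-0.0, 0.0, -1.0]] [-0.72  0.26  0.74  1.29 -0.18  1.66 -1.74] {'intrinsics': array([[414.97888279,   0.        , 317.73420511],
       [  0.        , 414.97888279, 231.67878973],
       [  0.        ,   0.        ,   1.        ]]), 'position': array([671.64974669,  30.26150668, 538.17139784]), 'rotation': array([-0.64093123,  0.10535137, -0.12341743,  0.75025088])}
```

View pics/w1.png

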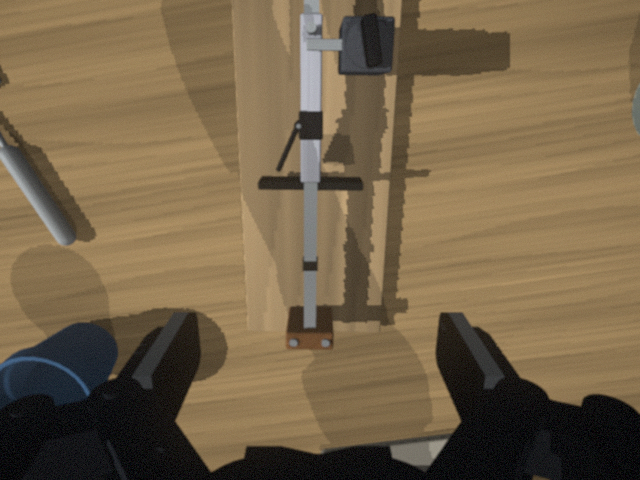

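The wrist view shows the knob bar at about (372,40), the lever tip at (280,168), the foot bar at row ~183 and the band at row ~266. I'll get sub-pixel edges from profiles.

Run:
```python
from h import *
import pickle;m,s=pickle.load(open("w1.pkl","rb"))
g=cv2.imread("pics/w1.png",0).astype(int)
print("band rows250-285",[ (r,int(g[r,307:313].mean())) for r in range(254,278)])
for c in(275,290,330,350):print("foot col",c,[int(g[r,c-3:c+4].mean()) for r in range(172,196)])
print("foot row183",g[183,250:266],g[183,356:372])
for r in(210,300):print("tube",r,g[r,296:325])
b=g[0:80,335:400];print("top")
im=cv2.imread("pics/w1.png")
c=np.vstack([cv2.resize(im[0:85,240:420],None,fx=3.3,fy=3.3,interpolation=cv2.INTER_CUBIC),cv2.resize(im[170:255,240:420],None,fx=3.3,fy=3.3,interpolation=cv2.INTER_CUBIC)])
cv2.imwrite("pics/w1c.png",c);print(c.shape)
```

```text
band rows250-285 [(254, 125), (255, 126), (256, 125), (257, 126), (258, 128), (259, 127), (260, 117), (261, 89), (262, 54), (263, 45), (264, 45), (265, 43), (266, 44), (267, 44), (268, 44), (269, 43), (270, 71), (271, 109), (272, 125), (273, 128), (274, 125), (275, 125), (276, 125), (277, 127)]
foot col 275 [117, 119, 120, 112, 79, 45, 37, 39, 39, 39, 43, 42, 42, 44, 44, 42, 47, 73, 104, 118, 119, 119, 118, 118]
foot col 290 [93, 82, 75, 71, 53, 41, 36, 37, 34, 39, 41, 42, 42, 42, 43, 43, 47, 78, 113, 127, 129, 127, 130, 128]
foot col 330 [107, 90, 86, 81, 67, 46, 33, 36, 35, 35, 39, 44, 45, 43, 45, 44, 45, 62, 93, 114, 123, 123, 122, 123]
foot col 350 [98, 98, 97, 95, 82, 55, 36, 34, 34, 34, 39, 41, 43, 45, 41, 45, 44, 49, 71, 95, 101, 103, 105, 109]
foot row183 [130 129 134 130 128 130 125  99  73  50  42  43  43  48  51  44] [37 43 34 46 36 39 60 72 82 88 86 89 90 95 93 91]
tube 210 [124 119 121 121 119 112 119 119 123 127 127 129 132 130 131 131 130 126
 131 133 130 127 123 130 128 128 126 131 127]
tube 300 [117 124 125 124 122 122 121 123 127 130 131 133 125 127 131 131 125 130
 125 125 122 120 120 118 121 121 121 119 117]
top
(560, 594, 3)
```

View pics/w1c.png

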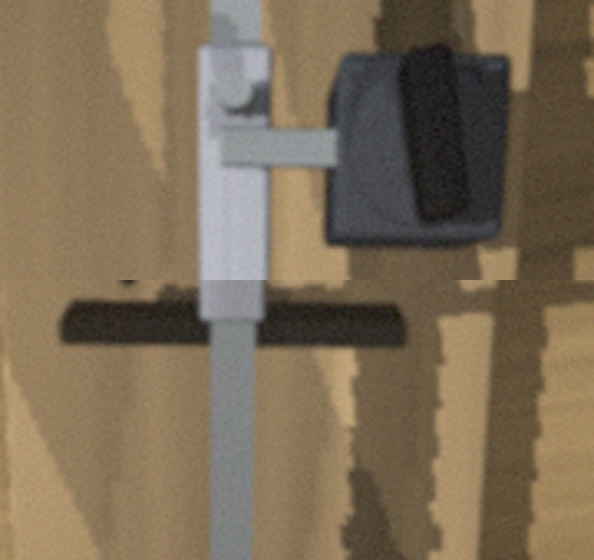

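Run:
```python
from h import *
import pickle;m,s=pickle.load(open("w1.pkl","rb"))
mt=bot.camera_model("top")
F=at(m,310.3,189.5,76);B=at(m,310,261.1,77.5);print("foot",F,"band",B,np.linalg.norm((B-F)[:2]))
# crop upper: u=240+x/3.3 v=y/3.3 ; lower v=170+(y-280)/3.3
U=lambda x,y:(240+x/3.3-.35,y/3.3-.35); L=lambda x,y:(240+x/3.3-.35,170+(y-280)/3.3-.35)
obs=[(U(339,245-190+0),None)]
# fit rig pose: tube centre pts at z=77.5/81, housing top corners
pts=[(U(332,238),(-115,30,102)),(U(341,57),(-165,30,102)),(U(510,57),(-165,80,102)),(U(501,233),(-115,80,102))]
tube=[(L(232,545),77.5),(L(234,330),77.5),(U(235,62),81),(U(236,20),77.5)]
def res(g):
    r=[(proj(m,rig2w(g,P))-np.array(p)) for p,P in pts]
    t=[(w2rig(g,at(m,*p,z))[1]) for p,z in tube]
    return np.concatenate([np.ravel(r),t])
so=least_squares(res,[568,54,2.974]);g=so.x;print("rig",g,so.fun.round(2))
for n,p,z in[("foot",(310.3,189.5),76),("band",(310,261.1),77.5),("barA",U(426,48),140),("barB",U(443,212),140),("tip",(280,168),80)]:
    P=at(m,*p,z);print(n,P.round(1),w2rig(g,P).round(1))
a=w2rig(g,at(m,*U(426,48),140));b=w2rig(g,at(m,*U(443,212),140));print("bar ang",np.arctan2((b-a)[1],(b-a)[0]), "mid",(a+b)/2)
print("knob world",rig2w(g,np.array([-140,55,0])),"saddle proj top",proj(mt,rig2w(g,np.array([[-235,0,90],[200,0,90.]]))))
```

```text
foot [568.64947838  55.16461989  76.        ] band [482.46869817  69.64105895  77.5       ] 87.38818092341825
rig [577.27256725  53.67868993   2.97681756] [ 0.47  0.41 -0.9  -1.48  0.87 -1.01  0.16  2.35 -0.28  0.25  0.21  0.43]
foot [568.6  55.2  76. ] [ 8.8 -0.1 76. ]
band [482.5  69.6  77.5] [96.1 -0.2 77.5]
barA [727.  -22.9 140. ] [-160.2   51.   140. ]
barB [686.8 -22.7 140. ] [-120.6   57.4  140. ]
tip [598.8  84.2  80. ] [-16.2 -33.6  80. ]
bar ang 0.16164877665542224 mid [-140.38490455   54.18980693  140.        ]
knob world [706.3546294  -23.54061615   0.        ] saddle proj top [[308.08790332 143.5593308 ]
 [275.6033431  303.1300721 ]]
```

```bash
python3 inch.py '[[1,60,25,0,0],[1,125,47,50,-0.15],[1,125,47,110,-0.15],[0.6,125,47,170,-0.15],[0.6,125,47,230,-0.15],[0.6,125,47,250,-0.15],[0.6,125,47,250,-0.15]]'
python3 - <<'E'
from h import *
s=bot.state();M=rot(s["tool_rot"]);m=bot.camera_model("wrist");im=bot.read_camera("wrist")
print(s["q"].round(2),M[:2,0],s["tcp_pos"])
im=im[:,:,::-1].copy()
for P in((706.2,-22.7,140),(706.2,-22.7,110)):
    cv2.circle(im,tuple(int(x) for x in proj(m,np.array(P)).round()),3,(0,0,255),-1)
cv2.imwrite("pics/w2.png",im)
E
```

```text
t: 3.52
tcp_pos: [704.2, -23.0, 142.7]
tool_rot: [0.0, 1.0, -0.004, -0.002]
force: [1.1, 0.8, 0.6]
gripper_width: 0.601
gripper_force: 0.0
[-0.46  0.64  0.67  1.35 -0.4   1.28 -1.36] [ 0.99995099 -0.00877982] [704.23312471 -23.01765343 142.690455  ]
```

View pics/w2.png

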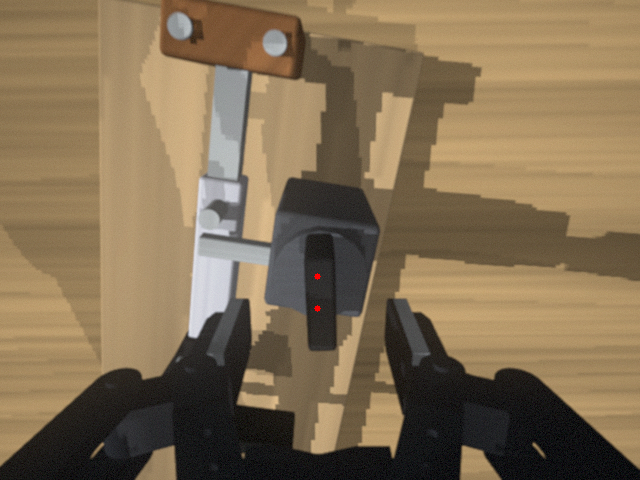

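The bar is aligned with the fingers at column ~318, spanning rows 235–350. I'll check its position along x by projecting its corners.

Run:
```python
from h import *
m=bot.camera_model("wrist");g=cv2.imread("pics/w2.png",0)
for x in(-21,0,21):
  for z in(140,110): print(x,z,proj(m,np.array([706.2+x,-22.7,z])).round(1))
print([(r,int(g[r,322:328].mean())) for r in range(226,360,3)])
```

```text
-21 140 [316.9 352. ]
-21 110 [317.1 315.3]
0 140 [316.4 307.4]
0 110 [316.6 276. ]
21 140 [315.9 259.1]
21 110 [316.2 233.8]
[(226, 62), (229, 44), (232, 65), (235, 27), (238, 28), (241, 26), (244, 30), (247, 23), (250, 29), (253, 31), (256, 30), (259, 38), (262, 43), (265, 45), (268, 42), (271, 45), (274, 45), (277, 46), (280, 47), (283, 46), (286, 47), (289, 47), (292, 47), (295, 47), (298, 43), (301, 37), (304, 42), (307, 39), (310, 40), (313, 40), (316, 40), (319, 42), (322, 42), (325, 42), (328, 42), (331, 43), (334, 40), (337, 42), (340, 41), (343, 43), (346, 49), (349, 50), (352, 101), (355, 102), (358, 101)]
```

```bash
python3 inch.py '[[0.6,2,1,27,0.0],[0.6,2,1,27,0.0],[0.0,2,1,27,0.0],[0.0,2,1,27,0.0],[0.0,2,1,27,0.0],[0.0,2,1,27,0.0],[0.0,2,1,27,0.0]]' 50
```

```text
t: 4.45
tcp_pos: [708.4, -24.1, 120.0]
tool_rot: [-0.0, 1.0, -0.005, 0.001]
force: [-1.2, 1.1, 5.9]
gripper_width: 0.125
gripper_force: 49.6
```

```bash
python3 inch.py '[[0,0,0,-3,-0.15],[0,-1,0,-3,-0.3],[0,-1,0,-3,-0.5],[0,-1,0,-3,-0.65],[0,-1,0,-3,-0.8],[0,-1,0,-3,-1.0],[0,-1,0,-3,-1.15],[0,-1,0,-3,-1.25]]'
python3 - <<'E'
from h import *
s=bot.state();M=rot(s["tool_rot"]);print("yaw",np.arctan2(M[1,0],M[0,0])+np.pi-2.977,s["wrist_torque"],s["q"].round(2))
E
```

```text
t: 5.45
tcp_pos: [706.8, -22.4, 120.2]
tool_rot: [-0.001, 0.812, 0.583, 0.001]
force: [4.8, 3.4, -10.5]
gripper_width: 0.126
gripper_force: 50.8
yaw 1.4099675348391956 [ 0.86382284 -1.10164397 -0.46733502] [-0.3   0.61  0.4   1.36 -0.24  1.22 -0.21]
```

```bash
python3 inch.py '[[0,0,0,1,-0.05],[0,0,0,1,-0.1],[0,0,0,1,-0.1],[0,0,0,1,-0.1]]'
python3 - <<'E'
from h import *
s=bot.state();M=rot(s["tool_rot"]);print("yaw",np.arctan2(M[1,0],M[0,0])+np.pi-2.977,s["wrist_torque"],s["force"])
E
```

```text
t: 5.95
tcp_pos: [706.8, -22.5, 120.2]
tool_rot: [-0.001, 0.784, 0.62, 0.001]
force: [1.5, 5.8, -3.3]
gripper_width: 0.129
gripper_force: 73.3
yaw 1.503245077476905 [ 1.18609397 -0.3115319  -1.6967929 ] [ 1.46283674  5.79022946 -3.28729692]
```

```bash
python3 inch.py '[[0.6,0,0,0,0.06],[0.6,0,0,0,0.06],[0.6,0,0,0,0.06],[0.6,0,0,-50,0.06],[0.6,0,0,-100,0.06],[1,0,0,-130,0.06],[1,0,0,-130,0.06]]'
python3 - <<'E'
from h import *
s=bot.state();m=bot.camera_model("wrist");im=bot.read_camera("wrist")[:,:,::-1].copy()
print(s["q"].round(2),s["force"],s["tcp_pos"])
g=[577.27,53.68,2.977]
for a in(1.4,1.25):
  P=rig2w(g,np.array([[-140-21*np.cos(a),55.5-21*np.sin(a),140],[-140+21*np.cos(a),55.5+21*np.sin(a),140]]))
  p=proj(m,P).round().astype(int);cv2.line(im,tuple(map(int,p[0])),tuple(map(int,p[1])),(0,0,255) if a==1.4 else (0,255,0),1)
cv2.imwrite("pics/w3.png",im)
E
```

```text
t: 6.82
tcp_pos: [707.8, -24.7, 253.6]
tool_rot: [0.002, 0.802, 0.597, 0.002]
force: [0.1, 0.0, -0.2]
gripper_width: 0.985
gripper_force: 0.0
[-0.3   0.53  0.42  1.19 -0.21  1.46 -0.19] [ 0.06072978  0.04138375 -0.15315268] [707.76147554 -24.71528596 253.63285476]
```

View pics/w3.png

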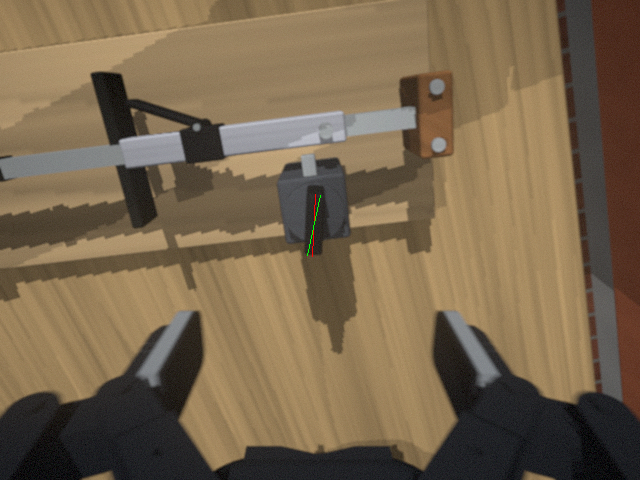

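The drawn line at 1.4 rad coincides with the bar and the bolt is drawn back, with the leg still in. Next is the leg.

```bash
cat > go.py <<'E'
import sys
from h import *
g=[577.27,53.68,2.977]
x,y,z=map(float,sys.argv[1:4])
s=bot.state();M=rot(s["tool_rot"]);T=rig2w(g,np.array([x,y,z]))
d=M.T@(T-s["tcp_pos"]);yaw=np.arctan2(M[1,0],M[0,0])
print("t",round(s["t"],2),"rig now",w2rig(g,s["tcp_pos"]).round(1),"shift",d.round(1),"turn",round(-((2.977-np.pi)-yaw),3),"F rig",w2rig([0,0,g[2]],s["force"]).round(1),"z tilt",M[:,2].round(3),"w",s["gripper_width"])
E
python3 go.py -18 -3 150
```

```text
t 6.88 rig now [-140.8   55.8  251.3] shift [  42.9 -129.4  101.1] turn 1.445 F rig [-0.   0.1 -0.6] z tilt [ 0.002  0.    -1.   ] w 0.9972037060033709
```

```bash
python3 inch.py '[[1,20,-50,0,0.18],[1,43,-100,0,0.36],[1,43,-129,0,0.54],[1,43,-129,20,0.72],[1,43,-129,50,0.9],[1,43,-129,80,1.08],[1,43,-129,101,1.26],[1,43,-129,101,1.445],[1,43,-129,101,1.445],[1,43,-129,101,1.445]]'
python3 go.py -18 -3 60
python3 - <<'E'
from h import *
g=[577.27,53.68,2.977]
m=bot.camera_model("wrist");im=bot.read_camera("wrist")[:,:,::-1].copy()
for P in((-18,-45.5,70),(-18,39.5,70),(-1.2,0,76),(8.8,0,76),(-12,-35,80)):
    p=proj(m,rig2w(g,np.array(P,float))).round();cv2.circle(im,tuple(map(int,p)),3,(0,0,255),-1)
cv2.imwrite("pics/w4.png",im)
E
```

```text
t: 8.12
tcp_pos: [595.1, 53.9, 148.9]
tool_rot: [0.0, 0.997, -0.08, -0.0]
force: [-0.1, -0.1, 0.3]
gripper_width: 1.0
gripper_force: 0.0
t 8.12 rig now [-17.6  -3.1 148.9] shift [ 0.4  0.1 88.9] turn 0.004 F rig [0.1 0.1 0.3] z tilt [-0. -0. -1.] w 0.9998179701932614
```

View pics/w4.png

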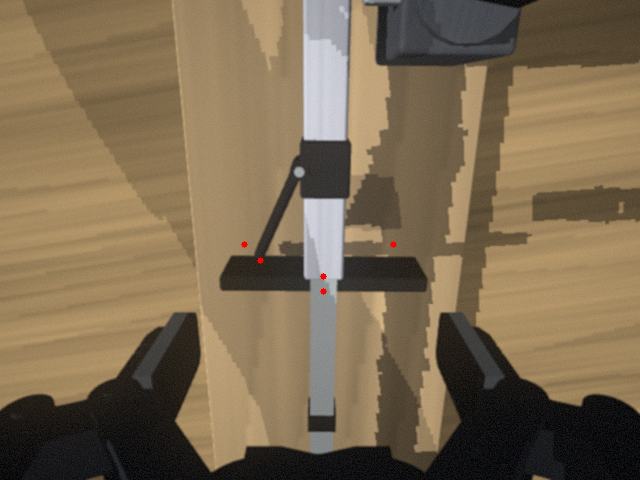

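Fingers straddle the sleeve: lever tip at (258,252) sits inside the left pad at column 244, foot front edge at row ~290, band edge at row ~402. I'll measure the distance finely and lower.

```bash
python3 - <<'E'
from h import *
g=[577.27,53.68,2.977]
m=bot.camera_model("wrist");im=bot.read_camera("wrist").mean(2)
print("band",[(r,int(im[r,317:328].mean())) for r in range(392,412)])
for a,b in((290,298),(350,358)):print("foot",a,[(r,int(im[r,a:b].mean())) for r in range(284,297)])
for r in(288,289,290,291):print(r,w2rig(g,at(m,323,r,76)))
for r in(400,402,404):print(r,w2rig(g,at(m,322,r,77.5)))
E
python3 inch.py '[[1,0,0,40,0],[1,0,0,80,0],[1,0,0,105,0],[1,0,0,105,0],[1,0,0,105,0]]'; python3 go.py -18 -3 44
```

```text
band [(392, 135), (393, 136), (394, 135), (395, 137), (396, 134), (397, 135), (398, 136), (399, 135), (400, 135), (401, 134), (402, 136), (403, 134), (404, 136), (405, 134), (406, 135), (407, 135), (408, 134), (409, 135), (410, 134), (411, 135)]
foot 290 [(284, 48), (285, 45), (286, 48), (287, 45), (288, 45), (289, 45), (290, 64), (291, 98), (292, 121), (293, 128), (294, 128), (295, 129), (296, 127)]
foot 350 [(284, 51), (285, 50), (286, 51), (287, 51), (288, 49), (289, 49), (290, 57), (291, 82), (292, 114), (293, 128), (294, 129), (295, 128), (296, 129)]
288 [ 6.61484979 -0.23570281 76.        ]
289 [ 7.25310999 -0.23100589 76.        ]
290 [ 7.89246107 -0.22630095 76.        ]
291 [ 8.53290583 -0.22158796 76.        ]
400 [84.29463556 -0.31474095 77.5       ]
402 [85.84590052 -0.30452167 77.5       ]
404 [87.40304054 -0.29426368 77.5       ]
t: 8.85
tcp_pos: [596.2, 53.8, 45.5]
tool_rot: [-0.0, 0.997, -0.082, 0.001]
force: [0.6, -0.0, 0.2]
gripper_width: 1.001
gripper_force: 0.0
t 8.85 rig now [-18.6  -3.2  45.5] shift [-0.6  0.2  1.5] turn -0.0 F rig [-0.6 -0.1  0.2] z tilt [ 0.002  0.    -1.   ] w 1.001483496689576
```

```bash
python3 - <<'E'
from h import *
g=[577.27,53.68,2.977]
im=cv2.imread("pics/w4.png").mean(2)
print("band",[(r,int(im[r,317:328].mean())) for r in range(408,436)])
E
cat > meas.py <<'E'
from h import *
import sys
g=[577.27,53.68,2.977]
m=bot.camera_model("wrist");im=bot.read_camera("wrist");cv2.imwrite("pics/%s.png"%sys.argv[1],im[:,:,::-1])
E
sed -n 1,3p meas.py >/dev/null
```

```text
band [(408, 135), (409, 135), (410, 133), (411, 134), (412, 135), (413, 135), (414, 126), (415, 92), (416, 54), (417, 34), (418, 35), (419, 36), (420, 37), (421, 37), (422, 37), (423, 35), (424, 35), (425, 33), (426, 36), (427, 34), (428, 35), (429, 31), (430, 36), (431, 73), (432, 114), (433, 133), (434, 133), (435, 133)]
```

```bash
python3 inch.py '[[1,-8,0,2,0],[1,-18,0,2,0],[1,-30,0,2,0],[1,-42,0,2,0],[1,-54,0,2,0],[1,-66,0,2,0],[1,-76,0,2,0],[1,-84,0,2,0],[1,-84,0,2,0],[1,-84,0,2,0]]'; python3 go.py 75 -3 43
python3 - <<'E'
from h import *
m=bot.camera_model("wrist");im=bot.read_camera("wrist")[:,:,::-1].copy();cv2.imwrite("pics/w5.png",im)
E
```

```text
t: 10.1
tcp_pos: [513.9, 67.9, 43.5]
tool_rot: [-0.001, 0.997, -0.083, 0.002]
force: [5.5, -0.6, 2.4]
gripper_width: 0.998
gripper_force: 2.5
t 10.1 rig now [64.8 -3.7 43.5] shift [-10.2   0.7   0.4] turn -0.001 F rig [-5.5 -0.3  2.4] z tilt [ 0.003  0.001 -1.   ] w 0.9979783671435429
```

View pics/w5.png

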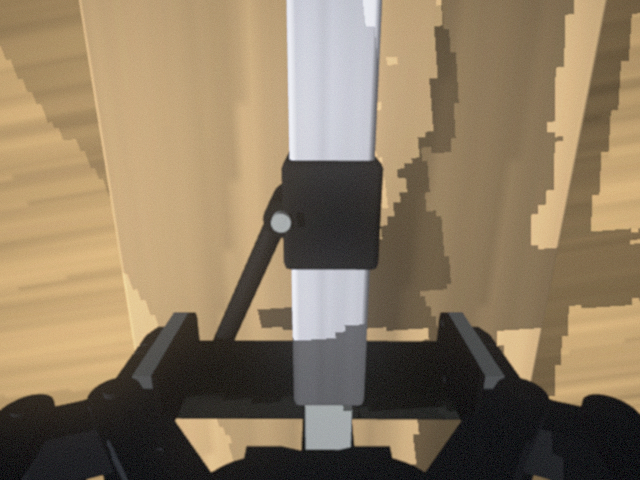

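```bash
cat > foot.py <<'E'
from h import *
g=[577.27,53.68,2.977]
m=bot.camera_model("wrist");im=bot.read_camera("wrist").mean(2)
for a in(240,410):
    p=im[400:440,a:a+25].mean(1);r=400+np.argmax(np.diff(p))+.5
    print(a,r,"foot rig x",w2rig(g,at(m,a+12,r,76))[0].round(2),p.astype(int)[8:30])
c=im[395:448,320:336].mean(1).astype(int);print("tube",c)
for z,r in((77.5,430),(77.5,440),(77.5,445)):print(r,w2rig(g,at(m,327,r,z))[0].round(1))
E
python3 foot.py
python3 - <<'E'
from h import *
import pickle;g=[577.27,53.68,2.977]
m=bot.camera_model("top");a=bot.read_camera("top");im=a.mean(2);cv2.imwrite("pics/t5.png",a[:,:,::-1])
# sample along tube centre line top (z 78) and along bar sides (z 76)
xs=np.arange(50,120,1.5)
for y,z in((0,78),(-30,76),(30,76)):
    p=proj(m,rig2w(g,np.stack([xs,0*xs+y,0*xs+z],-1))).astype(np.float32)
    v=cv2.remap(im.astype(np.float32),p[:,:1].copy(),p[:,1:].copy(),cv2.INTER_LINEAR).ravel()
    print(y,[(float(x),int(k)) for x,k in zip(xs,v)])
E
```

```text
240 418.5 foot rig x 84.63 [ 42  42  41  42  42  43  41  41  39  45  86 135 155 157 156 156 156 155
 155 156 155 155]
410 418.5 foot rig x 84.56 [ 32  36  38  36  37  37  38  36  36  36  48  75 101 112 112 114 115 115
 115 115 115 114]
tube [100  99  99  99  99  99  98  98  95 109 141 161 169 169 168 168 169 168
 168 168 168 168 167 167 168 168 168 168 167 167 168 168 167 168 168 167
 167 167 167 166 167 167 167 167 167 166 166 166 167 166 166 167 168]
430 87.9
440 92.1
445 94.2
0 [(50.0, 65), (51.5, 63), (53.0, 61), (54.5, 60), (56.0, 59), (57.5, 58), (59.0, 57), (60.5, 58), (62.0, 58), (63.5, 59), (65.0, 60), (66.5, 60), (68.0, 57), (69.5, 56), (71.0, 59), (72.5, 60), (74.0, 60), (75.5, 61), (77.0, 61), (78.5, 61), (80.0, 61), (81.5, 61), (83.0, 62), (84.5, 65), (86.0, 64), (87.5, 61), (89.0, 61), (90.5, 63), (92.0, 63), (93.5, 63), (95.0, 63), (96.5, 63), (98.0, 63), (99.5, 64), (101.0, 66), (102.5, 63), (104.0, 60), (105.5, 61), (107.0, 63), (108.5, 65), (110.0, 65), (111.5, 63), (113.0, 64), (114.5, 65), (116.0, 66), (117.5, 67), (119.0, 67)]
-30 [(50.0, 90), (51.5, 91), (53.0, 
[... 428 characters left out ...]
 (107.0, 96), (108.5, 98), (110.0, 99), (111.5, 97), (113.0, 99), (114.5, 101), (116.0, 100), (117.5, 97), (119.0, 97)]
30 [(50.0, 56), (51.5, 60), (53.0, 61), (54.5, 61), (56.0, 61), (57.5, 60), (59.0, 55), (60.5, 53), (62.0, 55), (63.5, 55), (65.0, 55), (66.5, 57), (68.0, 59), (69.5, 62), (71.0, 64), (72.5, 71), (74.0, 77), (75.5, 77), (77.0, 77), (78.5, 76), (80.0, 73), (81.5, 68), (83.0, 66), (84.5, 65), (86.0, 64), (87.5, 62), (89.0, 58), (90.5, 55), (92.0, 54), (93.5, 54), (95.0, 54), (96.5, 55), (98.0, 57), (99.5, 54), (101.0, 52), (102.5, 52), (104.0, 53), (105.5, 54), (107.0, 52), (108.5, 49), (110.0, 50), (111.5, 52), (113.0, 56), (114.5, 57), (116.0, 55), (117.5, 54), (119.0, 51)]
```

Leg is at the bar with 5.5 N push, lever open; foot edge at row ~418, band still just out of view below row 448. I advance 8 mm, so the band should appear and the gap can be measured directly.

```bash
python3 inch.py '[[1,-4,0,0,0],[1,-8,0,0,0],[1,-8,0,0,0],[1,-8,0,0,0]]'; python3 foot.py; python3 go.py 75 -3 43
```

```text
t: 10.75
tcp_pos: [506.2, 69.2, 43.4]
tool_rot: [-0.001, 0.997, -0.083, 0.002]
force: [4.9, -0.1, 4.6]
gripper_width: 1.0
gripper_force: 2.6
240 418.5 foot rig x 92.52 [ 42  43  42  42  43  42  42  41  39  43  85 134 155 157 156 155 155 156
 156 155 155 155]
410 418.5 foot rig x 92.46 [ 32  35  37  36  37  36  37  37  36  36  46  78 108 116 108 102 101 100
 100 102 102 104]
tube [101  99  99  99  99  98  97  98  96 103 130 157 169 168 169 169 168 168
 169 168 168 167 168 168 168 168 168 168 167 168 168 166 168 168 163 137
  88  41  26  32  36  39  39  38  38  38  38  38  37  38  38  37  37]
430 95.8
440 100.0
445 102.1
t 10.8 rig now [72.7 -3.7 43.4] shift [-2.3  0.7  0.4] turn -0.001 F rig [-4.8  0.2  4. ] z tilt [ 0.003  0.001 -1.   ] w 1.0001113635987395
```

The band edge is now visible at row ~430.8 (x 96.1) against the foot at 92.5, so the gap is 3.6 mm.

```bash
python3 inch.py '[[1,-3.7,0,0,0],[1,-3.7,0,0,0],[1,-3.7,0,0,0],[1,-3.7,0,0,0]]'; python3 foot.py; python3 go.py 75 -3 43
```

```text
t: 11.3
tcp_pos: [502.5, 69.9, 43.4]
tool_rot: [-0.001, 0.997, -0.083, 0.002]
force: [5.1, -0.6, 4.6]
gripper_width: 0.997
gripper_force: 2.6
240 418.5 foot rig x 96.16 [ 42  42  42  42  42  42  42  41  38  44  85 134 154 156 156 155 155 155
 154 154 155 154]
410 419.5 foot rig x 96.52 [ 30  35  38  37  37  37  37  37  37  34  44  67  94 105 105 105 104 105
 107 108 108 107]
tube [ 99  99  98  99  98  98  99  97  95 103 130 157 168 169 169 169 168 168
 168 168 168 168 168 167 168 166 142  94  45  26  32  38  40  39  38  38
  40  39  38  38  39  39  39  37  37  38  37  37  36  38  36  37  37]
430 99.5
440 103.7
445 105.8
t 11.35 rig now [76.3 -3.7 43.4] shift [1.3 0.7 0.4] turn -0.001 F rig [-5.2 -1.1  2.5] z tilt [ 0.003  0.001 -1.   ] w 1.0028388542763629
```

At the mark with the lever open. Now squeeze.

```bash
python3 inch.py '[[0.9,0,0.7,0,0],[0.7,0,0.7,0,0],[0.5,0,0.7,0,0],[0.3,0,0.7,0,0],[0.1,0,0.7,0,0],[0,0,0.7,0,0],[0,0,0.7,0,0],[0,0,0.7,0,0]]' 30; python3 foot.py; python3 go.py 75 -3 43
python3 - <<'E'
from h import *
cv2.imwrite("pics/w6.png",bot.read_camera("wrist")[:,:,::-1])
E
```

```text
t: 12.35
tcp_pos: [502.9, 68.7, 43.8]
tool_rot: [-0.0, 0.997, -0.082, 0.002]
force: [5.0, -3.0, 7.8]
gripper_width: 0.304
gripper_force: 32.6
240 429.5 foot rig x 100.56 [23 24 23 24 24 22 24 24 21 23 23 23 22 22 22 22 23 24 23 22 23 21]
410 430.5 foot rig x 100.91 [21 21 21 20 20 21 20 21 19 19 21 21 20 20 20 19 21 19 19 21 21 20]
tube [ 92  92  92  92  92  91  91  89 101 130 151 157 157 157 157 158 157 157
 157 157 156 156 157 157 158 158 145 105  54  25  23  33  36  35  34  35
  36  35  34  35  35  35  33  33  34  35  33  33  33  33  32  35  34]
430 99.3
440 103.5
445 105.6
t 12.4 rig now [75.8 -2.6 43.8] shift [ 0.8 -0.4  0.8] turn -0.0 F rig [-5.6  2.1  7.6] z tilt [ 0.004  0.001 -1.   ] w 0.3105716679466972
```

View pics/w6.png

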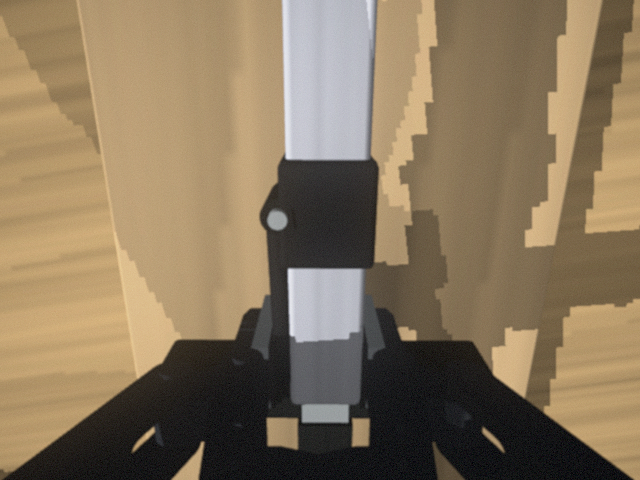

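The lever lies flat along the sleeve (columns ~268–290), the fingers squeeze it, and the band (row ~422) is still at the foot edge. An opening of 0.31 matches the 28 mm shut span.

```bash
python3 inch.py '[[0,-0.3,0,0,0],[0,-0.3,0,0,0],[0,-0.3,0,0,0]]' && python3 -c "
from station import bot
print(bot.sign_off())"
```

```text
t: 12.82
tcp_pos: [502.7, 68.7, 43.8]
tool_rot: [-0.0, 0.997, -0.082, 0.002]
force: [5.4, -2.0, 6.9]
gripper_width: 0.313
gripper_force: 32.6
the job is handed in; nothing more can be done
None
```

I handed the job in at 12.8 s; sign-off gave no verdict. By my measurements the catch is at its end stop, the foot face is within about 1 mm of the band, the lever is shut, and the gripper still holds the leg with about 30 N.

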